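# Dial open the combination strongbox

### The arm

A 6-joint arm with a two-finger parallel gripper is mounted at the origin on a cart in front of the work surface, level with it; the furniture and walls round the work are solid. World frame = base frame: x ahead of the robot, y to its left, z up, the work surface at z = 0. Lengths are in mm, angles in rad, forces in N, time in s.
With the tool pointing down it reaches from about 400 to 825 mm from the base axis. Payload 7 kg.
Tool frame: the origin (TCP) lies at the very end of the fingers, on their centre line; the grasp point (between the pads) lies 19 mm behind it; z points along the fingers, y is the direction in which the jaws open and shut (so a half turn about z gives the same grasp; the last joint's range is limited). The gripper opens to 88 mm and grips with 3 to 60 N. Pads are 19 mm wide; open, the fingers measure 130 mm over their backs; the gripper's body (78 mm by 193 mm) begins 47 mm behind the grasp point.
Start: joints at [-0.993, 0.359, 0.012, 0, -1.224, -0.288], TCP at [192.862, -646.838, 226.561] pointing down, gripper open.
Joint ranges: [-3.07, 3.07], [-1.43, 2.12], [-1.02, 1.25], [-3.03, 1.67], [-3.05, -0], [-3.03, 3.03]. Speed limits (rad/s): [2.39, 2.39, 3.01, 3.14, 3.14, 3.14].

### API

Orientations are given as a unit quaternion [x, y, z, w].
In Python, from plant import bot gives the robot as it stands. Calls block until the motion is done:
- bot.move_ptp(position, orientation): joint-space move of the TCP to a pose.
- bot.line_to(position, velocity=150, ori=None): straight line of the TCP; ori=None keeps the orientation; velocity is the mean speed in mm/s.
- bot.move_joints(angles): joint-space move.
- bot.move_gripper(opening, force=None): finger opening in mm; force is the grip in N (None keeps the last); returns when the fingers have stopped.
- bot.pause(seconds).
- bot.solve_ik(position, orientation): joint angles nearest the present ones, or None.
- bot.read_state(): the state.
- bot.camera(name): name is "scene" or "top" or "wrist"; returns the picture (420x560x3 uint8, red, green, blue); there is no depth.
- bot.get_calibration(name): a dict with "fx", "fy", "cx", "cy" (pixels), "view" (4x4, takes a point from world to camera coordinates); the wrist camera has in their place "T_tool_cam" (4x4, takes a point from camera to tool coordinates, whose origin is the TCP and whose axes are the flange's). Camera axes: x right, y up, looking along -z (the intrinsics and any distortion apply to the point x, -y, -z); pixel columns grow to the right and rows downward; lengths in mm; the calibration is good to about 2 mm. A picture is of the moment at which its call begins: read the wrist's pose just before it. get_calibration takes no time and is no camera call.
A pose or a line that the arm cannot do raises bot.Unreachable and nothing moves.
- bot.close_job(): hands the job in, once; it reports no verdict.
The state is a dict: "t": time; "joint_pos": joint angles; "qvel": joint speeds; "tau": joint torques, N m; "tcp_pos": TCP position; "eef_rot": TCP orientation; "contact_force": force on the tool from outside, world axes, zero at the start; "moment": the same for the moment, N m; "width": finger opening in mm.
Only numpy, scipy, OpenCV 4.12 (cv2) and the standard library are available. Lean on these libraries where they do the work, as an engineer would, in place of code of your own. Each camera call takes 0.05 s, during which the arm holds its last target. There are 200 camera calls.

### The job

Open the strongbox on the stall table: roll its three lock wheels so that the lobes at the white index marks read 4, 2, 5 dots from left to right, slide the latch tab beside them fully towards the wheels, then swing the lid up until it stands about upright, and let go. Leave the viewing stone and the torch beside the box where they are.

Things in the scene. Friction and masses are not known exactly. Their poses are not given: they have to be found in the camera images.
- strongbox: Grey steel strongbox, fixed. Origin on the table; own frame: x to its back, y to its left, z up. The case spans x -65 to 65 mm, y -103 to 103, z 0 to 133; the lock bay stands out in front of it to x -114. The lid overhangs the bay as far as x -117, its underside at z 126, so fingers reach the wheels only leaning: 40 to 50 degrees from vertical, the hand out in front of the box
- bay_face (a point): Middle of the index line on the bay's sloping face, at x -86, y 24, z 55 mm in the strongbox's frame. The face is a plane 20 mm from the wheels' axle line, its outward normal 50 degrees above straight ahead of the box (x -0.643, z 0.766); it runs from z 34 at the lower front edge to z 73 at the case. White marks at each side of every wheel show the index line
- wheel_left_axle (a point): Centre of the left wheel, at x -73, y 64, z 40 mm in the strongbox's frame. Each aluminium wheel is 18 mm thick and has five straight lobes, 72 degrees apart, each 10 mm wide with its top 36 mm from the axle and 1 to 5 black raised dots on it, and gaps (about 28 mm wide 32 mm from the axle) down to a round core of radius 22.5 mm
- wheel_middle_axle (a point): Centre of the middle wheel, same shape, 40 mm to the right of the left one (y 24). At rest, seen from the axle, one lobe lies at the index line, 50 degrees above straight ahead; the gap below it is centred 14 degrees, the gap above it 86 degrees above straight ahead. A fingertip put in the gap below the index lobe can push that lobe upward by one click
- wheel_right_axle (a point): Centre of the right wheel, same shape, 40 mm to the right of the middle one (y -16). Rolling a wheel upward raises its number: 1, 2, 3, 4, 5, then 1 again. Beyond the box, at the back right of the table, stands a tall wooden drawer chest (246 mm high): swing the arm clear of it
- wheel_left (a joint): Left lock wheel, rad: turns without end about the box's y axis, growing as its front rolls upward. The lobe with d dots (1 to 5) is at the index marks at (d - 1) x 1.2566, plus or minus whole turns (6.2832); it must show 4: 3.770. A sprung roller clicks it into 5 places and snaps it on within 0.3 s once pushed beyond half-way (0.63) to the next, which takes about 10 N at a lobe
- wheel_middle (a joint): Middle lock wheel, rad: turns without end about the box's y axis, growing as its front rolls upward. The lobe with d dots (1 to 5) is at the index marks at (d - 1) x 1.2566, plus or minus whole turns (6.2832); it must show 2: 1.257. A sprung roller clicks it into 5 places and snaps it on within 0.3 s once pushed beyond half-way (0.63) to the next, which takes about 10 N at a lobe
- wheel_right (a joint): Right lock wheel, rad: turns without end about the box's y axis, growing as its front rolls upward. The lobe with d dots (1 to 5) is at the index marks at (d - 1) x 1.2566, plus or minus whole turns (6.2832); it must show 5: 5.027. A sprung roller clicks it into 5 places and snaps it on within 0.3 s once pushed beyond half-way (0.63) to the next, which takes about 10 N at a lobe
- latch (a joint): Latch, m: 0 locked, 0.012 fully slid to the left (towards the wheels, the box's +y). Fins on it pass through slots in the wheels only when all three show the code; it slides stiffly (about 2 N) and stays where it is left. It frees the lid from 0.009 on
- latch_tab (a point): Middle of the latch's dark steel tab, 24 mm along the slope x 10 mm wide (y), standing 17 mm out of the sloping face; locked it is at y -60 mm in the strongbox frame, 30 mm out from the axle line along the face's normal
- lid (a joint): Lid, rad: 0 shut, opens upward to 1.75 about the hinge along the top back edge of the box (x 65, z 130 mm in the strongbox's frame); a friction hinge holds it wherever it is left and takes about 4 N at the lip to raise
- lid_lip (a point): Middle of the rolled front edge of the lid, a bead of radius 4 mm and 214 mm long (y), 178 mm from the hinge line. It is lifted with a fingertip from below and in front
- view_stone_a: Dark viewing stone on a round wooden stand, 46x59x102 mm, loose, standing at the right side of the box; origin under its centre. Do not knock it over or shift it
- torch: Black metal torch, 29 mm thick and 110 mm long, loose, lying in front of the lock bay; origin under its middle. Do not shift it

How it is judged (in metres and radians):
On the way, in this order (a step that is already met when the one before it is completed fails the run):
1. all three wheels show the code, the lid still shut ((value of joint wheel_left between -8.9465 and -8.6465 rad or value of joint wheel_left between -2.6633 and -2.3633 rad or value of joint wheel_left between 3.6199 and 3.9199 rad or value of joint wheel_left between 9.9031 and 10.2031 rad or value of joint wheel_left between 16.1863 and 16.4863 rad) and (value of joint wheel_middle between -11.4597 and -11.1597 rad or value of joint wheel_middle between -5.1765 and -4.8765 rad or value of joint wheel_middle between 1.1066 and 1.4066 rad or value of joint wheel_middle between 7.3898 and 7.6898 rad or value of joint wheel_middle between 13.673 and 13.973 rad) and (value of joint wheel_right between -7.6898 and -7.3898 rad or value of joint wheel_right between -1.4066 and -1.1066 rad or value of joint wheel_right between 4.8765 and 5.1765 rad or value of joint wheel_right between 11.1597 and 11.4597 rad or value of joint wheel_right between 17.4429 and 17.7429 rad) and value of joint lid below 0.05 rad), for 0.2 s.
2. the latch is slid home (value of joint latch above 0.01 m), for 0.2 s.
At the end, for the whole second after the job is handed in: the three wheels show 4, 2, 5 (each within 0.15 rad of its click), the latch is slid at least 9 mm and the lid stands open by at least 1.2 rad, at rest ((value of joint wheel_left between -8.9465 and -8.6465 rad or value of joint wheel_left between -2.6633 and -2.3633 rad or value of joint wheel_left between 3.6199 and 3.9199 rad or value of joint wheel_left between 9.9031 and 10.2031 rad or value of joint wheel_left between 16.1863 and 16.4863 rad) and (value of joint wheel_middle between -11.4597 and -11.1597 rad or value of joint wheel_middle between -5.1765 and -4.8765 rad or value of joint wheel_middle between 1.1066 and 1.4066 rad or value of joint wheel_middle between 7.3898 and 7.6898 rad or value of joint wheel_middle between 13.673 and 13.973 rad) and (value of joint wheel_right between -7.6898 and -7.3898 rad or value of joint wheel_right between -1.4066 and -1.1066 rad or value of joint wheel_right between 4.8765 and 5.1765 rad or value of joint wheel_right between 11.1597 and 11.4597 rad or value of joint wheel_right between 17.4429 and 17.7429 rad) and value of joint latch above 0.009 m and value of joint lid above 1.2 rad and velocity of joint lid between -0.05 and 0.05 rad/s); the robot touches nothing.
It fails at once if the viewing stone is knocked over or shifted by more than 40 mm (angle between view_stone_a's own z axis and vertical above 0.6 rad or distance of view_stone_a from where it was at the start of the episode above 0.04 m).
It fails at once if the torch is shifted by more than 40 mm (distance of torch from where it was at the start of the episode above 0.04 m).
It also fails if it takes over 72 s, if anything falls off the work surface, if the arm or the gripper's body presses on something with over 40 N, if the wrist force passes 120 N, or if a joint passes its speed limit or range.

## Working session

There is one attempt and no reset: what is moved stays moved. The work goes in short steps, each a Python script; the robot and the scene stay as the last script left them, time stands still between calls to the robot, and variables do not carry over. Pictures are saved under pics/ and viewed, about 8 in all and at most 12, crops included, and the job is handed in when it is done.

```bash
ls; mkdir -p pics; python3 - <<'E'
from plant import bot
import cv2
for n in("scene","top"):
    im=bot.camera(n); cv2.imwrite(f"pics/{n}0.png",im[:,:,::-1])
    c=bot.get_calibration(n); print(n,c)
print(bot.get_calibration("wrist"))
s=bot.read_state();print(s)
E
```

```text
pics
scene {'fx': 429.853312283631, 'fy': 429.853312283631, 'cx': 283.4443094699486, 'cy': 210.8982599195263, 'view': array([[-4.01666860e-01, -9.15646605e-01,  1.59696270e-02,
         3.74069548e+02],
       [ 6.44955955e-01, -2.70456907e-01,  7.14762112e-01,
        -4.58153543e+02],
       [-6.50150405e-01,  2.97395959e-01,  6.99185307e-01,
        -5.61403264e+02],
       [ 0.00000000e+00,  0.00000000e+00,  0.00000000e+00,
         1.00000000e+00]])}
top {'fx': 461.4707600527892, 'fy': 461.4707600527892, 'cx': 275.55341719746133, 'cy': 208.787679980648, 'view': array([[-2.86418868e-02, -9.99485002e-01,  1.44697235e-02,
         1.48212561e+02],
       [ 9.90827764e-01, -2.64754013e-02,  1.32511871e-01,
        -6.17797186e+02],
       [-1.32060536e-01,  1.81323938e-02,  9.91075795e-01,
        -8.80868005e+02],
       [ 0.00000000e+00,  0.00000000e+00,  0.00000000e+00,
         1.00000000e+00]])}
{'fx': 299.37302030885354, 'fy': 299.37302030885354, 'cx': 283.4570038186756, 'cy': 210.18339743127174, 'T_tool_cam': array([[-1.12965643e-04,  9.51824668e-01,  3.06642770e-01,
        
[... 247 characters left out ...]
         1.00000000e+00]])}
{'t': 0.1, 'joint_pos': array([-9.92913246e-01,  3.59306312e-01,  1.11438099e-02, -3.09581102e-04,
       -1.22407739e+00, -2.88104739e-01]), 'qvel': array([ 0.00123078, -0.00167298,  0.0031118 ,  0.00234984, -0.00105013,
       -0.00068138]), 'tau': array([-9.62076811e-04, -5.84166133e+01,  2.93753654e+01,  7.01559126e+00,
        1.01581856e-02, -6.52761241e-05]), 'tcp_pos': array([ 192.7283397 , -646.44745346,  225.71906278]), 'eef_rot': array([-1.44330571e-01,  9.89529254e-01,  7.16239928e-04, -1.70743213e-04]), 'contact_force': array([-0.37102002,  0.7695507 , -1.29899156]), 'moment': array([-0.00245658, -0.02457709, -0.0165244 ]), 'width': 87.68617014032647}
```

View pics/scene0.png

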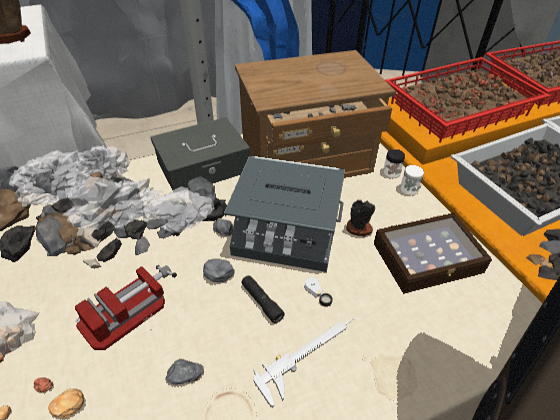

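View pics/top0.png

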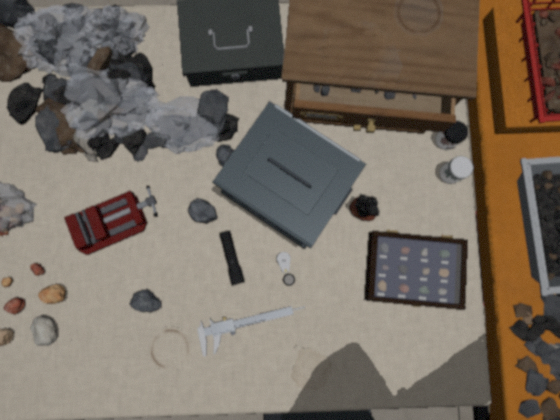

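The scene shows the box with its front edge at (228,212)–(330,240), the torch at (262,298) and the stone at (361,215). In the top view the lid corners are at about (268,106), (363,165), (307,245) and (214,178).

```bash
cat > h.py <<'E'
import numpy as np, cv2
from scipy.optimize import least_squares
from scipy.spatial.transform import Rotation as R
from plant import bot
def ray(c,px,V=None):
    V=c["view"] if V is None else V
    d=np.array([(px[0]-c["cx"])/c["fx"],-(px[1]-c["cy"])/c["fy"],-1.])
    Rm=V[:3,:3]; return -Rm.T@V[:3,3], Rm.T@d
def plane(c,px,z,V=None):
    o,d=ray(c,px,V); return o+d*(z-o[2])/d[2]
def proj(c,P,V=None):
    V=c["view"] if V is None else V
    p=V[:3,:3]@np.asarray(P,float)+V[:3,3]
    return np.array([c["cx"]+c["fx"]*p[0]/-p[2], c["cy"]+c["fy"]*p[1]/p[2]])
def tri(r):
    A=sum(np.eye(3)-np.outer(d,d)/(d@d) for o,d in r); b=sum((np.eye(3)-np.outer(d,d)/(d@d))@o for o,d in r)
    return np.linalg.solve(A,b)
def wristV(s,c):
    T=np.eye(4);T[:3,:3]=R.from_quat(s["eef_rot"]).as_matrix();T[:3,3]=s["tcp_pos"]
    return np.linalg.inv(T@c["T_tool_cam"])
E
python3 - <<'E'
from h import *
ap={"top":[(268,106),(363,165),(307,245),(214,178)],"scene":[(257,157),(344,167),(334,240),(228,212)]}
cal={n:bot.get_calibration(n) for n in ap}; q={}
for n in ap:
    im=cv2.imread(f"pics/{n}0.png"); g=cv2.cvtColor(im,6); hsv=cv2.cvtColor(im,40)
    cpt=(285,185) if n=="top" else (300,210)
    m=np.zeros((422,562),np.uint8); lo=10
    sm=cv2.bilateralFilter(im,5,25,5)
    cv2.floodFill(sm,m,cpt,0,(6,)*3,(6,)*3,4|(255<<8)|cv2.FLOODFILL_FIXED_RANGE*0|cv2.FLOODFILL_MASK_ONLY)
    c=max(cv2.findContours(m[1:-1,1:-1],0,2)[0],key=cv2.contourArea); h=cv2.convexHull(c)
    print(n,cv2.contourArea(h),cv2.approxPolyDP(h,8,True).reshape(-1,2).tolist(), cv2.minAreaRect(h))
    p=cv2.cornerSubPix(g,np.float32(ap[n]).reshape(-1,1,2),(6,6),(-1,-1),(3,50,.01)).reshape(-1,2); q[n]=p; print(p.tolist())
for i in range(4): print(tri([ray(cal[n],q[n][i]) for n in q]).round(1), plane(cal["top"],q["top"][i],132).round(1))
print("torch",plane(cal["top"],(228,232),15),plane(cal["top"],(237,284),15),"stone",plane(cal["top"],(365,212),10))
print("chest", [plane(cal["top"],p,246) for p in((284,80),(474,93))])
E
```

```text
top 12666.0 [[269, 103], [364, 164], [310, 246], [214, 183], [217, 149]] ((283.5270080566406, 170.61026000976562), (133.92091369628906, 103.21943664550781), 34.804012298583984)
[[269.01092529296875, 100.1767349243164], [366.03924560546875, 163.56088256835938], [310.491943359375, 246.84925842285156], [212.3467559814453, 181.8700714111328]]
scene 6207.0 [[224, 211], [249, 157], [343, 170], [334, 228]] ((283.80413818359375, 191.80926513671875), (113.06161499023438, 59.754215240478516), 8.04289436340332)
[[255.50778198242188, 156.0387725830078], [344.0, 167.0], [334.0, 240.0], [228.0, 212.0]]
[808.  132.4 134.1] [812.6 139.  132. ]
[686.5 -32.2 140.6] [688.2 -34.6 132. ]
[540.4  68.9 101.7] [539.5  72.6 132. ]
[659.1 241.7 135.5] [661.5 245.4 132. ]
torch [579.97790941 228.64046041  15.        ] [475.04287865 212.20226465  15.        ] stone [614.04092625 -53.98238047  10.        ]
chest [array([802.39275386, 115.28761227, 246.        ]), array([ 773.61183219, -189.85401381,  246.        ])]
```

```bash
cat >> h.py <<'E'
import json,os
BOX=json.load(open("box.json")) if os.path.exists("box.json") else [695,91,-35.0,0]
def Rb(): return R.from_euler("z",BOX[2],degrees=True)
def W(p): return Rb().apply(p)+np.array([BOX[0],BOX[1],BOX[3]])
def B(p): return Rb().inv().apply(np.asarray(p)-np.array([BOX[0],BOX[1],BOX[3]]))
def fn(t):
    t=np.radians(t); return np.array([np.sin(t),0,-np.cos(t)]),np.array([np.cos(t),0,np.sin(t)])
def Q(t,s=-1,yaw=0):
    f,n=fn(t); x=s*n; M=np.c_[x,np.cross(f,x),f]
    return (Rb()*R.from_euler("z",yaw,degrees=True)*R.from_matrix(M)).as_quat()
E
python3 - <<'E'
from h import *
for s in(-1,1):
  for y in(-90,-16,24,64):
    for nm,p,t in(("look",(-135,y,95),50),("lo",(-98,y,46),50),("hi",(-86,y,63),52),("pre",(-140,y,90),50),("lid0",(-113,y,112),50),("lid1",(25,y,290),0),("lid1b",(25,y,290),20)):
        q=bot.solve_ik(W(p),Q(t,s)); print(s,y,nm,None if q is None else q.round(2))
E
```

```text
-1 -90 look None
-1 -90 lo None
-1 -90 hi None
-1 -90 pre None
-1 -90 lid0 None
-1 -90 lid1 [ 0.3   0.31  0.08  0.   -1.35 -2.48]
-1 -90 lid1b [ 0.46  0.15 -0.32  0.38 -0.96 -2.84]
-1 -16 look None
-1 -16 lo None
-1 -16 hi None
-1 -16 pre None
-1 -16 lid0 None
-1 -16 lid1 [ 0.36  0.39  0.2   0.   -1.38 -2.55]
-1 -16 lid1b [ 0.52  0.24 -0.21  0.38 -1.   -2.89]
-1 24 look [ 0.77  0.39 -0.99  1.6  -0.85  1.83]
-1 24 lo None
-1 24 hi None
-1 24 pre [ 0.77  0.4  -0.99  1.6  -0.85  1.81]
-1 24 lid0 [ 0.72  0.37 -0.97  1.61 -0.84  1.88]
-1 24 lid1 [ 0.4   0.43  0.27  0.   -1.4  -2.58]
-1 24 lid1b [ 0.55  0.29 -0.14  0.38 -1.03 -2.91]
-1 64 look [ 0.8   0.43 -0.91  1.53 -0.86  1.88]
-1 64 lo None
-1 64 hi None
-1 64 pre [ 0.81  0.44 -0.91  1.53 -0.86  1.86]
-1 64 lid0 [ 0.76  0.41 -0.89  1.53 -0.85  1.93]
-1 64 lid1 [ 0.42  0.48  0.35  0.   -1.43 -2.61]
-1 64 lid1b [ 0.57  0.34 -0.07  0.37 -1.05 -2.92]
1 -90 look None
1 -90 lo None
1 -90 hi None
1 -90 pre None
1 -90 lid0 None
1 -90 lid1 [ 0.3   0.31  0.08  0.   -1.35  0.66]
1 -90 lid1b [ 0.46  0.15 -0.32  0.38 -0.96  0.3 ]
1 -16 look None
1 -16 lo None
1 -16 hi None
1 -16 pre None
1 -16 lid0 None
1 -16 lid1 [ 0.36  0.39  0.2   0.   -1.38  0.6 ]
1 -16 lid1b [ 0.52  0.24 -0.21  0.38 -1.    0.25]
1 24 look [ 0.77  0.39 -0.99  1.6  -0.85 -1.32]
1 24 lo None
1 24 hi None
1 24 pre [ 0.77  0.4  -0.99  1.6  -0.85 -1.33]
1 24 lid0 [ 0.72  0.37 -0.97  1.61 -0.84 -1.26]
1 24 lid1 [ 0.4   0.43  0.27  0.   -1.4   0.56]
1 24 lid1b [ 0.55  0.29 -0.14  0.38 -1.03  0.24]
1 64 look [ 0.8   0.43 -0.91  1.53 -0.86 -1.27]
1 64 lo None
1 64 hi None
1 64 pre [ 0.81  0.44 -0.91  1.53 -0.86 -1.28]
1 64 lid0 [ 0.76  0.41 -0.89  1.53 -0.85 -1.21]
1 64 lid1 [ 0.42  0.48  0.35  0.   -1.43  0.54]
1 64 lid1b [ 0.57  0.34 -0.07  0.37 -1.05  0.22]
```

```bash
python3 - <<'E'
from h import *
for nm,p in(("latch",(-96,-88,55)),("lo",(-98,-16,46)),("hi",(-86,-16,63)),("lo",(-98,24,46)),("lo",(-98,64,46)),("hi",(-86,64,63)),("preR",(-125,-16,65)),("prelatch",(-125,-88,75))):
  print(nm,p)
  for t in(30,35,40,45,50,55):
    r=[]
    for yaw in(-15,0,15,25,35,45):
        q=bot.solve_ik(W(p),Q(t,-1,yaw)); r.append("--" if q is None else str(q.round(1)[[2,3,5]]))
    print("  ",t,r)
E
```

```text
latch (-96, -88, 55)
   30 ['[-1.   1.2  2.2]', '--', '--', '--', '--', '--']
   35 ['[-1.   1.3  2. ]', '--', '--', '--', '--', '--']
   40 ['--', '--', '--', '[-1.  -3.   1.5]', '--', '--']
   45 ['--', '--', '--', '--', '[-0.8 -2.5  1.1]', '[-0.6 -1.7  0.2]']
   50 ['--', '--', '--', '--', '[-1.  -2.6  1.4]', '[-0.8 -2.2  1. ]']
   55 ['--', '--', '--', '--', '--', '[-0.9 -2.3  1.3]']
lo (-98, -16, 46)
   30 ['[-0.8  1.   2.2]', '[-1.   1.5  2.2]', '--', '--', '--', '--']
   35 ['[-0.9  1.2  2.1]', '--', '--', '--', '--', '--']
   40 ['[-0.9  1.3  1.9]', '--', '--', '--', '[-0.6 -2.4  0.8]', '--']
   45 ['[-0.9  1.3  1.8]', '--', '--', '--', '[-0.9 -2.9  1.4]', '[-0.6 -2.1  0.7]']
   50 ['[-0.9  1.4  1.8]', '--', '--', '--', '[-1.  -2.9  1.5]', '[-0.8 -2.5  1.3]']
   55 ['[-0.9  1.4  1.7]', '--', '--', '--', '--', '[-0.9 -2.6  1.4]']
hi (-86, -16, 63)
   30 ['[-0.8  1.   2.3]', '[-0.9  1.4  2.2]', '--', '--', '--', '--']
   35 ['[-0.8  1.1  2.1]', '[-1.   1.6  2.1]', '--', '--', '--', '--']
   40 ['[-0.9  1.2  2. ]', '--', '--', '--', '--', '--']
   45 ['[-0.9  1.3  1.9]', '--', '
[... 1691 characters left out ...]
1.5  2. ]', '--', '--', '--', '--']
   40 ['[-0.9  1.2  2. ]', '--', '--', '--', '[-0.7 -2.5  0.9]', '--']
   45 ['[-0.9  1.2  1.9]', '--', '--', '--', '[-0.9 -2.9  1.5]', '--']
   50 ['[-0.9  1.3  1.8]', '--', '--', '--', '[-1.  -3.   1.5]', '[-0.8 -2.5  1.2]']
   55 ['[-0.9  1.3  1.7]', '--', '--', '--', '--', '[-0.9 -2.6  1.4]']
prelatch (-125, -88, 75)
   30 ['[-0.9  1.   2.2]', '--', '--', '--', '--', '--']
   35 ['[-1.   1.1  2.1]', '--', '--', '--', '--', '--']
   40 ['--', '--', '--', '--', '--', '--']
   45 ['--', '--', '--', '--', '[-0.8 -2.4  1. ]', '--']
   50 ['--', '--', '--', '--', '[-1.  -2.6  1.4]', '[-0.8 -2.1  0.9]']
   55 ['--', '--', '--', '--', '--', '[-0.9 -2.3  1.3]']
```

```bash
python3 - <<'E'
from h import *
yaw=-15
q=bot.solve_ik(W((-230,24,260)),Q(45,-1,yaw)); print(q)
p=W((-140,24,100)); print(p,bot.solve_ik(p,Q(50,-1,yaw)))
bot.move_joints(q); bot.move_ptp(p,Q(50,-1,yaw)); bot.pause(.3)
s=bot.read_state(); im=bot.camera("wrist"); c=bot.get_calibration("wrist")
np.savez("w1.npz",V=wristV(s,c)); print(s["t"],s["tcp_pos"],s["contact_force"])
cv2.imwrite("pics/w1raw.png",im[:,:,::-1]); cv2.imwrite("pics/w1.png",cv2.resize(cv2.rotate(im,1)[:,:,::-1],(800,600),interpolation=cv2.INTER_CUBIC))
E
```

```text
[ 1.16473861  0.23795813 -0.59184219  0.72556141 -1.25878079  2.25679737]
[594.08454827 190.96035015 100.        ] [ 0.93655845  0.4704045  -0.8007914   1.11753522 -0.97549547  1.92449749]
4.5 [594.27287675 192.17835871 101.30025591] [ 0.06456556 -0.66634948  0.60156317]
```

View pics/w1.png

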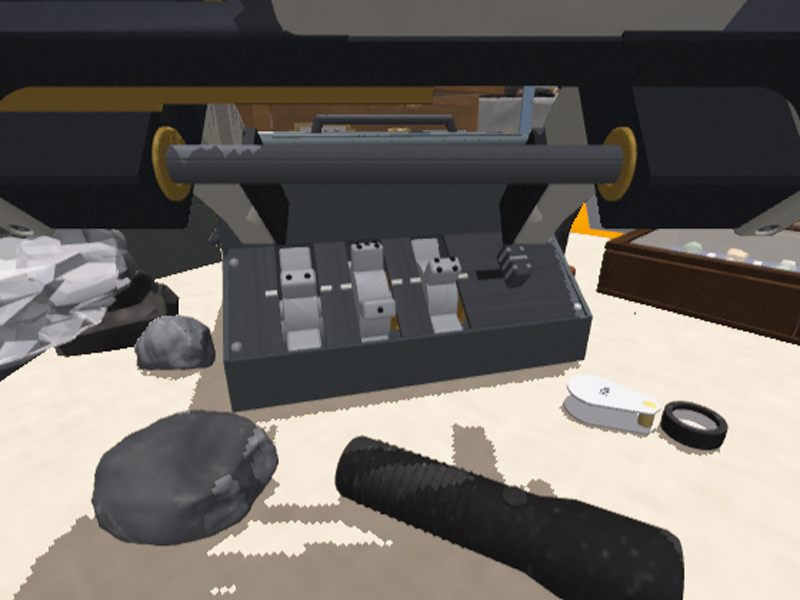

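```bash
python3 - <<'E'
import cv2
im=cv2.rotate(cv2.imread("pics/w1raw.png"),1)
cv2.imwrite("pics/w1c.png",cv2.resize(im[158:260,150:290],(798,581),interpolation=cv2.INTER_CUBIC))
cv2.imwrite("pics/w1d.png",cv2.resize(im[155:295,150:420],(800,415),interpolation=cv2.INTER_CUBIC))
E
```

```text
(no output)
```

View pics/w1d.png

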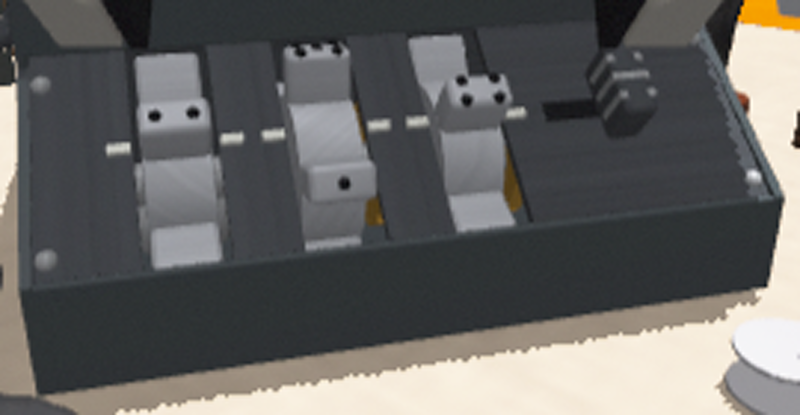

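Crop: left wheel shows 2 and right wheel shows 4. The middle one stands off its click, with the 1 lobe just below the marks and 5 above. Index marks run from (118,149) to (516,113), the latch tab is at (622,90). Now I'll refine the box pose from these marks.

```bash
python3 - <<'E'
from h import *
c=bot.get_calibration("wrist"); V=np.load("w1.npz")["V"]
def raw(u,v): return (559-(150+u*270/800), 419-(155+v*140/415))
pts={(175,143.5):(64,55),(325,130):(24,55),(466,117.5):(-16,55),(20,290):("cornL",34),(782,197):("cornR",34)}
for k,(y,z) in pts.items():
    P=plane(c,raw(*k),z,V); print(k,y,P.round(1),B(P).round(1))
for n in range(-25,30,1) if 0 else [0]: pass
# predicted raw->crop positions of lobe tops of middle wheel vs angle
def crop(P):
    p=proj(c,W(P),V); return ((559-p[0]-150)*800/270,(419-p[1]-155)*415/140)
for y,a in((64,50),(24,50),(24,30),(24,20),(24,14),(24,86),(24,92),(-16,50)):
    A=np.radians(a); print(y,a,np.round(crop((-73-36*np.cos(A),y,40+36*np.sin(A)))))
ct=bot.get_calibration("top"); cs=bot.get_calibration("scene")
# scene marks check: bay corner & lid lip projections
for P in((-113,107,130),(-113,-107,130),(67,107,133),(67,-107,133)): print(P,proj(ct,W(P)).round(),proj(cs,W(P)).round())
E
```

```text
(175, 143.5) 64 [657.8 194.6  55. ] [-89.9  63.6  55. ]
(325, 130) 24 [634.6 162.3  55. ] [-90.4  23.8  55. ]
(466, 117.5) -16 [611.  129.7  55. ] [-91.  -16.4  55. ]
(20, 290) cornL [655.7 242.9  34. ] [-119.4  101.9   34. ]
(782, 197) cornR [537.9  79.   34. ] [-121.8 -100.    34. ]
64 50 [170. 105.]
24 50 [328.  92.]
24 30 [335. 137.]
24 20 [338. 162.]
24 14 [339. 176.]
24 86 [311.  41.]
24 92 [309.  37.]
-16 50 [473.  80.]
(-113, 107, 130) [214. 181.] [225. 212.]
(-113, -107, 130) [313. 246.] [335. 230.]
(67, 107, 133) [268. 101.] [248. 156.]
(67, -107, 133) [366. 163.] [345. 169.]
```

```bash
python3 - <<'E'
from h import *
y=np.radians(-35.75); r=R.from_euler("z",-35.75,degrees=True)
o=np.array([634.6,162.3,0])-r.apply([-86.8,24,0]); json.dump([o[0],o[1],-35.75,0],open("box.json","w")); print(o)
E
cat >> h.py <<'E'
def push_tcp(y,phi,tilt,yaw,rc=31):
    p=np.radians(phi); u=np.array([-np.cos(p),0,np.sin(p)]); v=np.array([np.sin(p),0,np.cos(p)])
    f,n=fn(tilt); return np.array([-73,y,40])+rc*u-5*v-9.5*n
def clear(tcp,tilt,yaw):   # lip bead in tool frame vs body box
    f,n=fn(tilt); r=R.from_euler("z",yaw,degrees=True); f=r.apply(f);n=r.apply(n); l=np.cross(n,f)
    L=np.c_[np.full(80,-113.),np.linspace(-107,107,80),np.full(80,130.)]-tcp
    d=np.c_[np.abs(L@n)-39,np.abs(L@l)-96.5,-66-L@f*1]
    d[:,2]=-66-(-1)*0-(-(-L@f))*-1*-1 if 0 else (L@f)+66   # >0 : ahead of body face
    return (np.linalg.norm(np.maximum(d,0),axis=1)+np.minimum(d.max(1),0)).min()-4
E
python3 - <<'E'
from h import *
for y in(64,24,-16):
  for phi in(50,90):
    print(y,phi)
    for t in(45,50,55,60,65):
      row=[]
      for yaw in(-25,-20,-15,-10,-5,0):
        tc=push_tcp(y,phi,t,yaw); q=bot.solve_ik(W(tc),Q(t,-1,yaw)); row.append(f"{clear(tc,t,yaw):6.1f}{'*' if q is not None else ' '}")
      print("  ",t,row)
E
```

```text
[691.02262966  92.10935346   0.        ]
64 50
   45 ['  -8.1*', '  -5.9*', '  -3.5*', '  -1.0*', '   2.2*', '   5.8*']
   50 ['  -1.8*', '   0.2*', '   2.4*', '   5.2*', '   8.5*', '  12.0 ']
   55 ['   4.2*', '   6.1*', '   8.6*', '  11.5*', '  14.7*', '  18.2 ']
   60 ['  10.2*', '  12.3*', '  14.9*', '  17.8*', '  21.0*', '  24.4 ']
   65 ['  16.5*', '  18.7*', '  21.2*', '  24.1*', '  27.2*', '  30.5 ']
64 90
   45 [' -15.4*', ' -13.7*', ' -11.7*', '  -9.4*', '  -7.0*', '  -4.5*']
   50 [' -14.6*', ' -12.7*', ' -10.5*', '  -8.1*', '  -5.5*', '  -2.7 ']
   55 [' -13.1*', ' -11.1*', '  -8.8*', '  -6.3*', '  -3.5*', '  -0.5 ']
   60 ['  -7.6*', '  -6.3*', '  -5.0*', '  -3.4*', '  -0.2*', '   3.4 ']
   65 ['  -1.3*', '  -0.2*', '   0.9*', '   2.9*', '   5.8*', '   9.1 ']
24 50
   45 [' -20.0*', ' -15.5*', ' -10.8*', '  -6.0*', '  -0.9*', '   5.8 ']
   50 [' -12.7*', '  -8.6*', '  -4.3*', '   0.1*', '   5.3*', '  12.0 ']
   55 ['  -5.5*', '  -1.8*', '   2.0*', '   6.0*', '  11.6*', '  18.2 ']
   60 ['   1.5*', '   4.7*', '   8.0*', '  12.2*', '  17.9*', '  24.4 ']
   65 ['   8.3*', '
[... 468 characters left out ...]
*', '  -7.5*', '  -1.8*', '   5.8 ']
   50 [' -16.2*', ' -11.4*', '  -6.9*', '  -1.6*', '   4.2 ', '  12.0 ']
   55 [' -10.6*', '  -5.9*', '  -0.9*', '   4.2*', '  10.4 ', '  18.2 ']
   60 ['  -4.1*', '   0.6*', '   5.3*', '  10.0*', '  16.7 ', '  24.4 ']
   65 ['   3.0*', '   7.3*', '  11.4*', '  16.2*', '  23.0 ', '  30.5 ']
-16 90
   45 [' -29.6*', ' -25.1*', ' -20.3*', ' -15.3*', ' -10.1*', '  -4.5 ']
   50 [' -30.0*', ' -25.1*', ' -19.9*', ' -14.4*', '  -8.9 ', '  -2.7 ']
   55 [' -26.2*', ' -22.5*', ' -18.1*', ' -13.4*', '  -7.3 ', '  -0.5 ']
   60 [' -19.9*', ' -15.9*', ' -12.2*', '  -8.2*', '  -4.1 ', '   3.4 ']
   65 [' -13.1*', '  -9.5*', '  -5.8*', '  -2.2*', '   1.8 ', '   9.1 ']
```

```bash
cat >> h.py <<'E'
def rot(t,yaw,roll,s=-1):
    f,n=fn(t); x=s*n; M=np.c_[x,np.cross(f,x),f]
    return R.from_euler("z",yaw,degrees=True)*R.from_matrix(M)*R.from_euler("z",roll,degrees=True)
def qw(r): return (Rb()*r).as_quat()
def clr(tcp,r,hy=96.5):
    L=np.c_[np.full(108,-113.),np.linspace(-107,107,108),np.full(108,130.)]-tcp
    d=r.inv().apply(L); d=np.c_[np.abs(d[:,0])-39,np.abs(d[:,1])-hy,d[:,2]+66]; d[:,2]*=1
    d2=np.c_[d[:,0],d[:,1],-0*d[:,2]]; d[:,2]=r.inv().apply(L)[:,2]+66
    return (np.linalg.norm(np.maximum(d,0),axis=1)+np.minimum(d.max(1),0)).min()-4
E
python3 - <<'E'
from h import *
# finger: tip offset along tool y (0 = closed pair; +-w = single finger)
for y in(64,24,-16,):
  res=[]
  for t in range(46,76,4):
   for yaw in range(-28,5,4):
    for roll in range(-24,25,4):
     r=rot(t,yaw,roll)
     for off in(0,54,-54):
      tc=push_tcp(y,88,t,yaw,32)-r.apply([0,off,0])
      c=clr(tc,r)
      if c<2: continue
      lo=push_tcp(y,50,t,yaw,32)-r.apply([0,off,0])
      if bot.solve_ik(W(tc),qw(r)) is None or bot.solve_ik(W(lo),qw(r)) is None: continue
      res.append((abs(off)/54*4+abs(roll)/4+abs(yaw)/8+abs(t-50)/5,t,yaw,roll,off,round(c,1)))
  res.sort(); print(y,len(res),*res[:6],sep="\n  ")
  z=[a for a in res if a[4]==0]; print("  closed",z[:6])
E
```

```text
64
  675
  (2.9, 62, -4, 0, 0, np.float64(3.7))
  (3.7, 66, -4, 0, 0, np.float64(8.3))
  (3.9, 62, -4, -4, 0, np.float64(5.6))
  (3.9, 62, -4, 4, 0, np.float64(2.4))
  (4.1, 58, -4, -8, 0, np.float64(2.2))
  (4.2, 66, -8, 0, 0, np.float64(5.8))
  closed [(2.9, 62, -4, 0, 0, np.float64(3.7)), (3.7, 66, -4, 0, 0, np.float64(8.3)), (3.9, 62, -4, -4, 0, np.float64(5.6)), (3.9, 62, -4, 4, 0, np.float64(2.4)), (4.1, 58, -4, -8, 0, np.float64(2.2)), (4.2, 66, -8, 0, 0, np.float64(5.8))]Traceback (most recent call last):
  File "<stdin>", line 14, in <module>
ValueError: time passes only in moves, steps and waits
```

```bash
python3 - <<'E'
from h import *
n=0
for y in(24,-16):
  res=[]
  for t in(54,58,62,66,70):
   for yaw in(-4,-8,-12,-16,-20):
    for roll in range(-24,13,4):
     r=rot(t,yaw,roll)
     for off in(0,54,-54):
      tc=push_tcp(y,88,t,yaw,32)-r.apply([0,off,0]); c=clr(tc,r)
      if c>1.5: res.append((abs(off)/54*4+abs(roll)/4+abs(yaw)/8+abs(t-50)/5-min(c,5)/2,t,yaw,roll,off,round(float(c),1)))
  res.sort(); k=0
  for a in res[:60]:
    _,t,yaw,roll,off,c=a; r=rot(t,yaw,roll)
    ok=all(bot.solve_ik(W(push_tcp(y,ph,t,yaw,32)-r.apply([0,off,0])),qw(r)) is not None for ph in(88,50))
    if ok:
        print(y,a); k+=1
        if k==5: break
E
```

```text
24 (2.5, 70, -8, 0, 0, 6.4)
24 (2.7, 66, -8, -4, 0, 6.7)
24 (np.float64(2.9042132104428093), 62, -8, -8, 0, 5.0)
24 (np.float64(3.4018801733653263), 62, -8, -4, 0, 2.0)
24 (3.5, 70, -8, -4, 0, 11.5)
-16 (np.float64(2.528271950134984), 70, -8, 0, 0, 4.9)
-16 (2.7, 66, -8, -4, 0, 6.7)
-16 (np.float64(2.9042132104428093), 62, -8, -8, 0, 5.0)
-16 (np.float64(3.4018801733653263), 62, -8, -4, 0, 2.0)
-16 (3.5, 70, -8, -4, 0, 11.5)
```

```bash
cat >> h.py <<'E'
T,Y,RO=66,-8,-5
def go(p,v=80,ori=None): bot.line_to(list(map(float,W(p))),velocity=v,ori=ori)
def F(): return bot.read_state()["contact_force"]
def click(y,phi0=50,phi1=90,rc=32,ret=32):
    r=rot(T,Y,RO); q=qw(r); f=r.apply([0,0,1])
    a=push_tcp(y,phi0,T,Y,rc)-2.5*fn(T)[1]
    bot.move_ptp(W(a-ret*f),q); go(a,100); print("in",F().round(1))
    for ph in np.linspace(phi0,phi1,5)[1:]:
        e=push_tcp(y,ph,T,Y,rc); go(e,60); print(int(ph),F().round(1),B(bot.read_state()["tcp_pos"]).round(1)-e.round(1))
    go(e-ret*f,100); print("out",F().round(1),bot.read_state()["t"])
def look(name):
    s=bot.read_state(); im=bot.camera("wrist"); np.savez(name+".npz",V=wristV(s,bot.get_calibration("wrist")))
    cv2.imwrite(f"pics/{name}raw.png",im[:,:,::-1]); return cv2.rotate(im,1)[:,:,::-1]
E
python3 - <<'E'
from h import *
ct=bot.get_calibration("top"); cs=bot.get_calibration("scene")
for a,b in(((202,211),(218,268)),((202,211),(218,262)),((202,200),(218,258))): P=tri([ray(ct,a),ray(cs,b)]); print("rock",P,B(P))
print("torch",B(plane(ct,(228,232),15)),B(plane(ct,(237,284),15)))
r=rot(T,Y,RO)
for y in(64,-16):
  for ret in(0,32):
    p=push_tcp(y,50,T,Y,32)-r.apply([0,0,ret])
    print(y,ret,"tcp",p,"cam",p+r.apply([85,0,-157]),"bodycorners",(p+r.apply([[39,96,-66],[39,-96,-66],[39,96,-150]])).round().tolist())
E
```

```text
rock [623.32017558 279.79331335  23.26248611] [-164.59984106  112.76428252   23.26248611]
rock [620.95665185 277.67267111  43.91909086] [-165.2790309   109.6623365    43.91909086]
rock [643.32462308 275.79680702  31.20254863] [-146.02979445  121.20841373   31.20254863]
torch [-169.88925938   45.92725346   15.        ] [-245.44778976  -28.72181517   15.        ]
64 0 tcp [-101.26342383   64.           52.62080228] cam [-278.43114743   81.41825663   39.12257823] bodycorners [[-167.0, 166.0, 36.0], [-187.0, -24.0, 52.0], [-243.0, 177.0, 70.0]]
64 32 tcp [-130.21238051   68.06851053   65.63637486] cam [-307.3801041    85.48676716   52.13815081] bodycorners [[-196.0, 170.0, 49.0], [-216.0, -20.0, 65.0], [-272.0, 181.0, 84.0]]
-16 0 tcp [-101.26342383  -16.           52.62080228] cam [-278.43114743    1.41825663   39.12257823] bodycorners [[-167.0, 86.0, 36.0], [-187.0, -104.0, 52.0], [-243.0, 97.0, 70.0]]
-16 32 tcp [-130.21238051  -11.93148947   65.63637486] cam [-307.3801041     5.48676716   52.13815081] bodycorners [[-196.0, 90.0, 49.0], [-216.0, -100.0, 65.0], [-272.0, 101.0, 84.0]]
```

```bash
python3 - <<'E'
from h import *
import h
bot.move_gripper(0,20); print(bot.read_state()["width"])
h.T,h.Y,h.RO=64,-5,0
click(64)
im=look("w2"); cv2.imwrite("pics/w2.png",cv2.resize(im,(800,600),interpolation=cv2.INTER_CUBIC))
E
```

```text
0.6824427512995368
in [0.2 0.6 0.6]
60 [-4.   3.4 -5.9] [-0.9  0.3 -0.5]
70 [-5.7  3.9 -2.6] [-0.8  0.4 -0.1]
80 [-4.7  2.1 -1. ] [-0.5  0.5  0.5]
90 [ 5.3 -1.6  4.7] [1.3 0.7 3.1]
out [-0.5 -0.5 -0.4] 8.3917
```

View pics/w2.png

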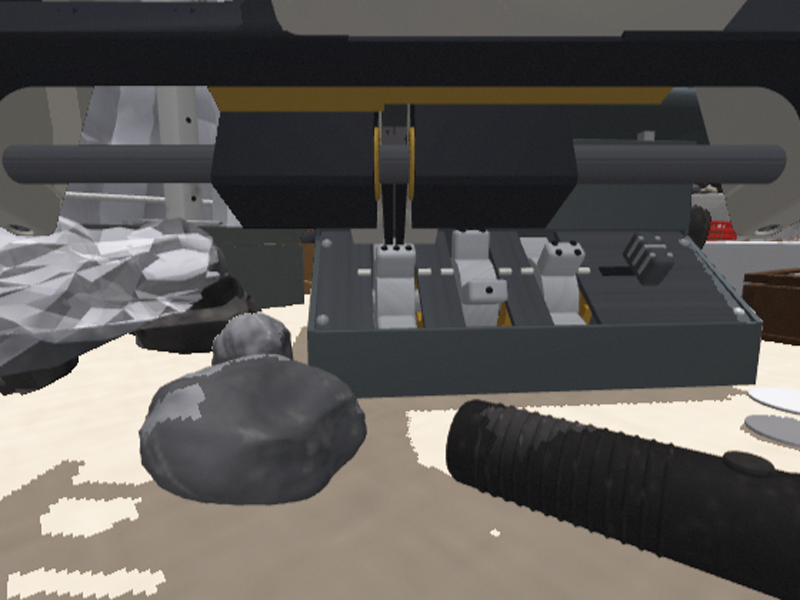

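Left wheel clicked on; fingers and wheels are visible with no trouble. Now the remaining clicks.

```bash
python3 - <<'E'
from h import *
import h
h.T,h.Y,h.RO=64,-5,0
click(64)
h.T,h.Y,h.RO=66,-8,-5
print("mid"); click(24,83,93)
bot.pause(.3); im=look("w3"); cv2.imwrite("pics/w3.png",cv2.resize(im[140:260,150:430],(800,343),interpolation=cv2.INTER_CUBIC))
E
```

```text
in [-0.7 -0.8  0.2]
60 [-2.3  1.8 -7.9] [-0.8 -0.1 -0.9]
70 [-6.3  1.7 -5.5] [-0.8  0.  -0.5]
80 [-3.7  0.6 -2.4] [-0.5  0.1  0.2]
90 [ 2.1 -2.5  5.8] [1.5 0.5 3.3]
out [-0.5  1.  -0.5] 10.6583
mid
in [-3.1  2.4  5.8]
85 [-2.6  0.5  8.3] [1.1 1.  2.2]
88 [-3.2  1.3 10.4] [1.1 1.2 2.8]
90 [-5.1  2.1 14.1] [1.1 1.4 3.4]
93 [-6.5  2.1 17.5] [1.2 1.6 4.1]
out [ 0.5 -0.5 -0.4] 12.8667
```

View pics/w3.png

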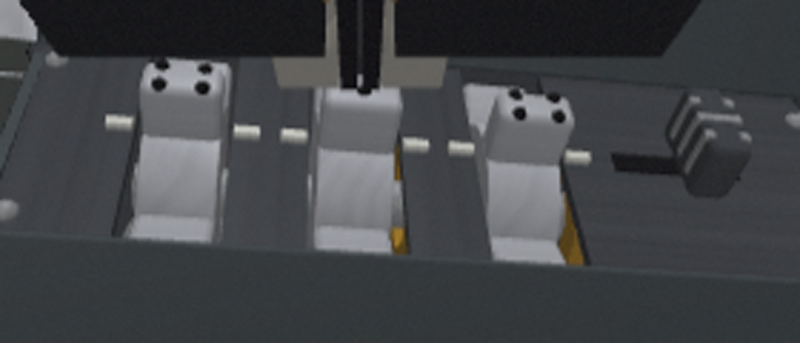

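Left wheel reads 4, the middle has settled on 1, right still reads 4.

```bash
python3 - <<'E'
from h import *
click(24); print("right"); click(-16)
r=rot(T,Y,RO); bot.move_ptp(W(np.array([-150,20,85])),qw(r))
bot.pause(.3); im=look("w4"); cv2.imwrite("pics/w4.png",cv2.resize(im[140:290,130:430],(800,400),interpolation=cv2.INTER_CUBIC))
# latch candidates
for t,yaw,ro in((66,-8,-5),(60,-8,-5),(60,-12,-6),(55,-15,-6),(50,-20,-6),(45,-20,-6),(66,-14,-6),(60,-20,-8),(66,-20,-8)):
    r=rot(t,yaw,ro); out=[]
    for y in(-98,-75):
        nf=np.array([-.643,0,.766]); d=np.array([-.766,0,-.643]); p=np.array([-73,y,40])+27*nf+6*d
        q=bot.solve_ik(W(p),qw(r)); q2=bot.solve_ik(W(p-r.apply([0,0,40])),qw(r)); out+=[q is not None,q2 is not None,round(float(clr(p,r)),1)]
    print(t,yaw,ro,out)
E
```

```text
in [ 0.7  0.3 -0. ]
60 [-2.7  1.7 -8.5] [-0.7  0.1 -0.7]
70 [-5.7  2.7 -4.9] [-0.7  0.1 -0.4]
80 [-4.1  2.3 -2.6] [-0.4  0.2  0.3]
90 [ 0.5 -2.2  6.7] [1.3 0.6 3.4]
out [-0.1 -0.3 -0.2] 15.4333
right
in [ 0.   0.3 -0.1]
60 [-1.3  1.1 -8.4] [-0.8  0.2 -0.7]
70 [-4.6  3.  -4.8] [-0.8  0.3 -0.4]
80 [-4.1  2.9 -2.6] [-0.5  0.4  0.3]
90 [ 1.6 -1.7  7.3] [1.3 0.6 3.3]
out [-0.2  0.3 -0.3] 17.7083
66 -8 -5 [False, False, 20.2, False, False, 20.2]
60 -8 -5 [False, False, 12.8, False, False, 12.8]
60 -12 -6 [False, False, 10.7, False, False, 10.7]
55 -15 -6 [False, False, 1.1, False, True, 1.1]
50 -20 -6 [True, True, -11.1, True, True, -11.3]
45 -20 -6 [True, True, -17.7, True, True, -17.8]
66 -14 -6 [False, False, 16.3, False, False, 16.3]
60 -20 -8 [False, True, 6.1, True, True, 6.0]
66 -20 -8 [False, True, 14.7, True, True, 14.7]
```

View pics/w4.png

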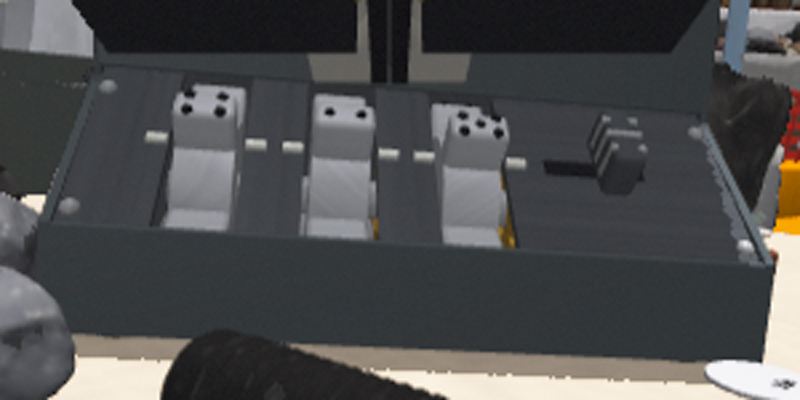

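Code reads 4, 2, 5; the latch tab is at (620,155). Now find a latch posture.

```bash
python3 - <<'E'
from h import *
nf=np.array([-.643,0,.766]); d=np.array([-.766,0,-.643])
for t in(52,56,60,64):
  for yaw in(-20,-24,-28,-32):
   for ro in(-8,-14,-20):
    r=rot(t,yaw,ro); out=[]
    for y in(-97,-73):
        p=np.array([-73,y,40])+31*nf+8*d
        cs=r.apply([[a,b,0] for a in(-9.5,9.5) for b in(-21,21)])
        c=float(clr(p,r)); 
        if c<2: break
        for pp in(p,p-r.apply([0,0,45])): out.append(bot.solve_ik(W(pp),qw(r)) is not None)
    if len(out)==4 and all(out): print(t,yaw,ro,round(c,1),"min normal",round(31+float((cs@nf).min()),1),"left edge tip",round(float(cs[:,1].max()),1), (r.apply([0,0,-1])).round(2))
E
```

```text
52 -20 -14 3.6 min normal 23.7 left edge tip 20.4 [-0.74  0.27  0.62]
52 -20 -20 5.1 min normal 23.6 left edge tip 21.2 [-0.74  0.27  0.62]
52 -24 -20 3.2 min normal 22.8 left edge tip 20.6 [-0.72  0.32  0.62]
56 -24 -14 6.2 min normal 21.9 left edge tip 19.8 [-0.76  0.34  0.56]
56 -24 -20 8.0 min normal 21.8 left edge tip 20.6 [-0.76  0.34  0.56]
56 -28 -20 6.1 min normal 20.9 left edge tip 19.8 [-0.73  0.39  0.56]
56 -32 -20 4.3 min normal 20.1 left edge tip 19.0 [-0.7   0.44  0.56]
60 -24 -8 2.4 min normal 21.3 left edge tip 20.3 [-0.79  0.35  0.5 ]
60 -24 -14 10.7 min normal 21.0 left edge tip 19.9 [-0.79  0.35  0.5 ]
60 -24 -20 12.9 min normal 20.7 left edge tip 20.6 [-0.79  0.35  0.5 ]
60 -28 -14 7.6 min normal 20.1 left edge tip 19.3 [-0.76  0.41  0.5 ]
60 -28 -20 10.7 min normal 19.9 left edge tip 19.9 [-0.76  0.41  0.5 ]
60 -32 -14 2.6 min normal 19.3 left edge tip 19.1 [-0.73  0.46  0.5 ]
60 -32 -20 8.8 min normal 19.1 left edge tip 19.0 [-0.73  0.46  0.5 ]
64 -24 -8 8.4 min normal 20.6 left edge tip 20.0 [-0.82  0.37  0.44]
64 -24 -14 15.4 min normal 20.1 left edge tip 20.0 [-0.82  0.37  0.44]
64 -24 -20 17.7 min normal 19.7 left edge tip 20.7 [-0.82  0.37  0.44]
64 -28 -8 4.3 min normal 19.7 left edge tip 19.7 [-0.79  0.42  0.44]
64 -28 -14 13.2 min normal 19.3 left edge tip 19.2 [-0.79  0.42  0.44]
64 -28 -20 15.4 min normal 18.9 left edge tip 19.9 [-0.79  0.42  0.44]
64 -32 -14 9.7 min normal 18.4 left edge tip 18.7 [-0.76  0.48  0.44]
64 -32 -20 13.3 min normal 18.1 left edge tip 19.1 [-0.76  0.48  0.44]
```

```bash
cat > latch.py <<'E'
from h import *
nf=np.array([-.643,0,.766]); d=np.array([-.766,0,-.643])
r=rot(56,-24,-15); f=r.apply([0,0,1]); q=qw(r)
P=lambda y: np.array([-73,y,40])+31.5*nf+8*d
a=P(-97)-45*f
E
python3 - <<'E'
from latch import *
for p in(P(-97),P(-75)): print(p,(p+r.apply([[39,96,-66],[39,-96,-66],[39,96,-150],[85,0,-157],[100,0,-157]])).round().tolist())
E
```

```text
[-99.3825 -97.      58.985 ] [[-148.0, 15.0, 44.0], [-198.0, -166.0, 85.0], [-211.0, 43.0, 91.0], [-269.0, -45.0, 79.0], [-278.0, -46.0, 67.0]]
[-99.3825 -75.      58.985 ] [[-148.0, 37.0, 44.0], [-198.0, -144.0, 85.0], [-211.0, 65.0, 91.0], [-269.0, -23.0, 79.0], [-278.0, -24.0, 67.0]]
```

```bash
python3 - <<'E'
from latch import *
bot.move_ptp(W(a),q); go(P(-97),60); print("in",F().round(1),B(bot.read_state()["tcp_pos"]))
fy=lambda: float(Rb().inv().apply(F())[1])
y=-90; hist=[]
go(P(y),40)
while y<-69:
    g=fy(); hist.append((y,round(g,1),round(float(B(bot.read_state()["tcp_pos"])[1]),1)))
    if g<-15: break
    y+=1; go(P(y),30)
print(hist); bot.pause(.3)
go(P(y-8),60); go(P(y-8)-50*f,120); bot.pause(.2)
print(F().round(1),bot.read_state()["t"])
bot.move_ptp(W(np.array([-150,0,85])),qw(rot(T,Y,RO))); bot.pause(.2)
im=look("w5"); cv2.imwrite("pics/w5.png",cv2.resize(im[140:290,130:430],(800,400),interpolation=cv2.INTER_CUBIC))
E
```

```text
in [-0.4  0.2  0.2] [-99.42701545 -96.8198854   58.97977325]
[(-90, -0.2, -89.2), (-89, -0.3, -89.0), (-88, 0.0, -88.0), (-87, -0.5, -86.9), (-86, -0.4, -85.9), (-85, 0.1, -84.9), (-84, -0.3, -83.9), (-83, 1.1, -83.0), (-82, -1.3, -82.4), (-81, -2.0, -81.3), (-80, -2.2, -80.0), (-79, -2.8, -79.1), (-78, -2.7, -78.1), (-77, -3.6, -77.1), (-76, -3.8, -76.1), (-75, -3.9, -74.7), (-74, -2.4, -73.5), (-73, -0.9, -72.5), (-72, -0.9, -71.7), (-71, -1.7, -70.9), (-70, -2.1, -70.3)]
[-0.2 -0.5  0.7] 26.6917
```

View pics/w5.png

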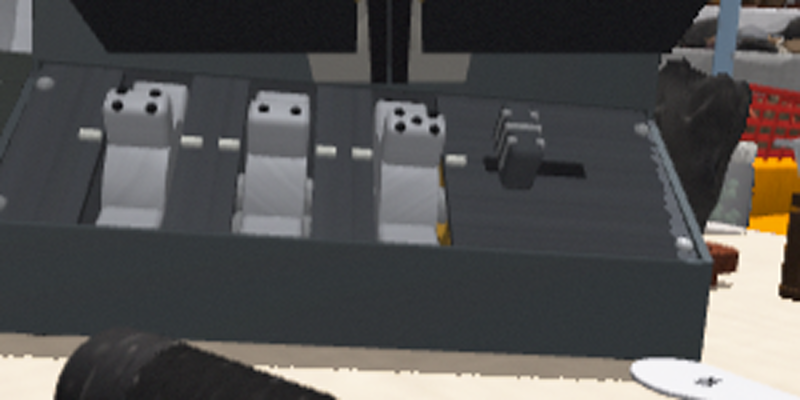

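The tab moved about 40 px (~12 mm) towards the wheels and the code still reads 4-2-5. I felt no stop, though, so I'll push again until it is felt.

```bash
python3 - <<'E'
from latch import *
bot.move_ptp(W(P(-80)-50*f),q); go(P(-80),80)
fy=lambda: float(Rb().inv().apply(F())[1])
y=-73; hist=[]; go(P(y),50)
while y<-62:
    g=fy(); hist.append((y,round(g,1),round(float(B(bot.read_state()["tcp_pos"])[1]),1)))
    if g<-15: break
    y+=1; go(P(y),40)
print(hist); bot.pause(.2)
go(P(y-8),60); go(P(y-8)-50*f,120)
print(bot.read_state()["t"])
# lid plan feasibility
def lid(th,t0,t1,yaw,ro,y,gap=0,back=12):
    t=t0+(t1-t0)*th/1.4; r=rot(t,yaw,ro); Bc=np.array([65-178*np.cos(th),y,130+178*np.sin(th)])
    n=-r.apply([1,0,0]); return Bc-(13.5+gap)*n+back*r.apply([0,0,1]),r
for t0,t1 in((50,0),(60,0),(60,10),(66,10),(66,5)):
  for yaw in(0,-8,-15):
    for y in(0,40,70):
      ok=[bot.solve_ik(W(p),qw(r)) is not None for p,r in(lid(th,t0,t1,yaw,0,y) for th in(0,.3,.6,.9,1.2,1.4))]
      p,r=lid(0,t0,t1,yaw,0,y,10); o2=bot.solve_ik(W(p),qw(r)) is not None
      if all(ok): print(t0,t1,yaw,y,o2)
E
```

```text
[(-73, 0.7, -71.9), (-72, -0.4, -71.9), (-71, -0.5, -71.0), (-70, -2.2, -70.5), (-69, -4.5, -70.2), (-68, -6.6, -70.1), (-67, -9.4, -70.0), (-66, -11.9, -69.8), (-65, -13.0, -69.7), (-64, -15.8, -69.6)]
32.1917
50 0 -15 0 True
50 0 -15 40 True
50 0 -15 70 True
60 0 -8 0 True
60 0 -8 40 True
60 0 -8 70 True
60 0 -15 0 True
60 10 0 40 True
60 10 0 70 True
66 10 0 70 True
66 5 0 70 True
66 5 -8 0 True
66 5 -8 40 True
66 5 -8 70 True
```

Hard stop felt at y -70, so the latch is fully home. Now the lid.

```bash
python3 - <<'E'
from h import *
def lid(th,gap=0,back=12,t0=60,t1=0,yaw=-8,y=20):
    t=t0+(t1-t0)*min(th/1.4,1); r=rot(t,yaw,0); Bc=np.array([65-178*np.cos(th),y,130+178*np.sin(th)])
    n=-r.apply([1,0,0]); return Bc-(13.5+gap)*n+back*r.apply([0,0,1]),r
p,r=lid(0,18,-15); bot.move_ptp(W(p),qw(r))
p,r=lid(0,14,12); go(p,80)
for th in [0]+list(np.arange(.1,1.46,.15)):
    p,r=lid(th,-2); go(p,70,list(qw(r))); print(round(float(th),2),F().round(1))
bot.pause(.3); print(bot.read_state()["t"])
p2=p+np.array([-70,0,10]); go(p2,100); go(p2+np.array([-40,0,60]),150); bot.pause(.3); print(F(),bot.read_state()["t"])
im=bot.camera("scene"); cv2.imwrite("pics/s6.png",im[:,:,::-1])
E
```

```text
0.0 [-0.6  1.3 -0.9]
0.1 [ 0.1  0.5 -0.3]
0.25 [-0.5  0.4 -1. ]
0.4 [-0.3  0.3  0.7]
0.55 [-0.6 -0.  -0.7]
0.7 [ 0.5 -0.5  0.2]
0.85 [ 0.6 -0.5  0.4]Traceback (most recent call last):
  File "<stdin>", line 8, in <module>
  File "h.py", line 50, in go
    def go(p,v=80,ori=None): bot.line_to(list(map(float,W(p))),velocity=v,ori=ori)
                             ~~~~~~~~~~~^^^^^^^^^^^^^^^^^^^^^^^^^^^^^^^^^^^^^^^^^^
plant.Unreachable: the arm cannot follow that straight line within its joint ranges
```

```bash
python3 - <<'E'
from h import *
s=bot.read_state(); print(s["t"],B(s["tcp_pos"]),s["contact_force"])
im=bot.camera("scene"); cv2.imwrite("pics/s6.png",im[:,:,::-1])
E
```

```text
36.475 [-58.07716799  20.44783337 247.50386749] [ 0.55178867 -0.5422766   0.4299404 ]
```

View pics/s6.png

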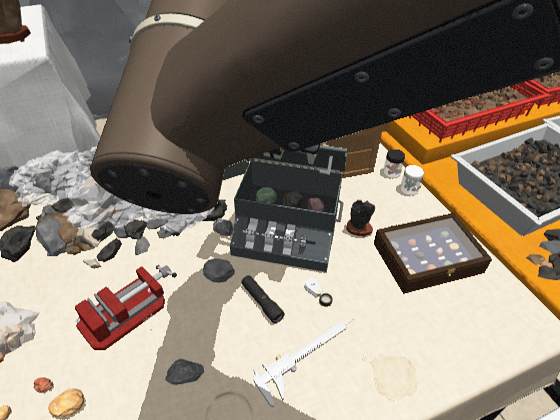

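The lid is up: the inside with its stones shows at (290,195). Now finish the swing to upright.

```bash
cat > lid.py <<'E'
from h import *
def lid(th,gap=0,back=12,t0=60,t1=0,yaw=-8,y=20):
    t=t0+(t1-t0)*min(th/1.4,1); r=rot(t,yaw,0); Bc=np.array([65-178*np.cos(th),y,130+178*np.sin(th)])
    n=-r.apply([1,0,0]); return Bc-(13.5+gap)*n+back*r.apply([0,0,1]),r
E
python3 - <<'E'
from lid import *
print(bot.read_state()["joint_pos"].round(2))
for th in(.85,1.0,1.15,1.3,1.4):
  for yaw in(-8,-16,-25,8):
   for t1 in(0,10):
    p,r=lid(th,-2,t1=t1,yaw=yaw); q=bot.solve_ik(W(p),qw(r)); print(th,yaw,t1,None if q is None else q.round(2))
E
```

```text
[ 0.71  0.24 -0.37  0.5  -0.98  2.95]
0.85 -8 0 [ 0.71  0.24 -0.37  0.5  -0.98  2.96]
0.85 -8 10 [ 0.74  0.23 -0.47  0.65 -0.95  2.8 ]
0.85 -16 0 [ 0.71  0.27 -0.31  0.48 -1.06  2.84]
0.85 -16 10 [ 0.75  0.27 -0.4   0.61 -1.04  2.71]
0.85 -25 0 [ 0.71  0.31 -0.25  0.45 -1.14  2.72]
0.85 -25 10 [ 0.75  0.32 -0.32  0.56 -1.14  2.61]
0.85 8 0 None
0.85 8 10 [ 0.7   0.16 -0.58  0.72 -0.77  3.01]
1.0 -8 0 None
1.0 -8 10 [ 0.68  0.25 -0.33  0.51 -1.    2.99]
1.0 -16 0 [ 0.64  0.29 -0.17  0.33 -1.13  3.03]
1.0 -16 10 [ 0.69  0.28 -0.28  0.49 -1.08  2.88]
1.0 -25 0 [ 0.64  0.32 -0.12  0.32 -1.19  2.89]
1.0 -25 10 [ 0.69  0.32 -0.21  0.46 -1.16  2.76]
1.0 8 0 [ 0.62  0.22 -0.26  0.32 -0.98 -2.84]
1.0 8 10 [ 0.66  0.18 -0.41  0.52 -0.86 -3.03]
1.15 -8 0 [ 0.55  0.31 -0.03  0.2  -1.18 -2.95]
1.15 -8 10 None
1.15 -16 0 None
1.15 -16 10 None
1.15 -25 0 None
1.15 -25 10 [ 0.61  0.34 -0.09  0.35 -1.2   2.9 ]
1.15 8 0 [ 0.53  0.28 -0.06  0.18 -1.13 -2.66]
1.15 8 10 [ 0.59  0.23 -0.24  0.35 -0.97 -2.83]
1.3 -8 0 [ 0.46  0.37  0.14  0.07 -1.31 -2.81]
1.3 -8 10 [ 0.53  0.32 -0.03  0.25 -1.17 -2.96]
1.3 -16 0 [ 0.46  0.38  0.15  0.08 -1.33 -2.95]
1.3 -16 10 None
1.3 -25 0 None
1.3 -25 10 None
1.3 8 0 [ 0.45  0.36  0.12  0.06 -1.29 -2.52]
1.3 8 10 [ 0.52  0.29 -0.07  0.22 -1.1  -2.66]
1.4 -8 0 [ 0.4   0.42  0.26  0.   -1.41 -2.73]
1.4 -8 10 [ 0.48  0.36  0.07  0.18 -1.23 -2.87]
1.4 -16 0 [ 0.4   0.42  0.26  0.   -1.41 -2.87]
1.4 -16 10 [ 0.48  0.37  0.09  0.18 -1.26 -3.01]
1.4 -25 0 [ 0.4   0.43  0.26  0.   -1.41 -3.03]
1.4 -25 10 None
1.4 8 0 [ 0.4   0.42  0.25  0.   -1.4  -2.45]
1.4 8 10 [ 0.47  0.33  0.04  0.15 -1.18 -2.57]
```

```bash
python3 - <<'E'
from lid import *
half=R.from_euler("z",180,degrees=True)
s=bot.read_state(); p0=B(s["tcp_pos"])
back=p0+np.array([-90,0,10]); go(back,150)
q=np.array(bot.read_state()["joint_pos"]); q[5]-=np.pi; bot.move_joints(q)
for th in(.8,.95,1.1,1.25,1.35,1.42):
    p,r=lid(th,-2); go(p,90,list(qw(r*half))); print(th,F().round(1))
bot.pause(.3)
p2=p+np.array([-80,0,10]); go(p2,120); q=np.array(bot.read_state()["joint_pos"]); q[0]+=.6; bot.move_joints(q); bot.pause(.5)
print(F().round(1),bot.read_state()["t"])
a=bot.camera("scene"); b=bot.camera("top"); cv2.imwrite("pics/s7.png",cv2.resize(np.hstack([a[90:330,160:440],b[60:300,160:440]]),(800,343))[:,:,::-1])
E
```

```text
0.8 [-0.7  0.8  0.1]
0.95 [-2.1  0.1  0.2]
1.1 [-1.1  0.7 -0.4]
1.25 [-0.   0.   0.1]
1.35 [ 0.7  0.1 -0.7]
1.42 [-1.4  1.   0.5]
[-0.1 -0.7 -0.2] 46.0583
```

View pics/s7.png

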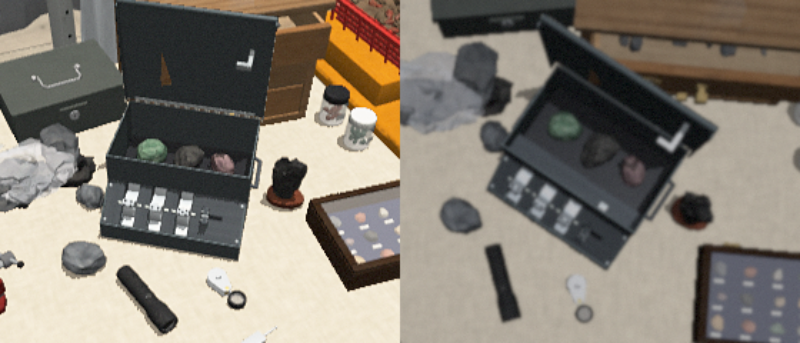

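```bash
python3 - <<'E'
from h import *
P=B(tri([ray(bot.get_calibration("scene"),(353,104)),ray(bot.get_calibration("top"),(380,151))]))
print(P, np.arctan2(P[2]-130,65-P[0]), np.hypot(P[2]-130,65-P[0])); s=bot.read_state(); print(s["t"],s["contact_force"].round(1))
E
```

```text
[  43.54317325 -103.13272248  306.65922351] 1.4499295056558938 177.9575136546269
46.1583 [-0.  -1.2 -0.5]
```

Lid at about 1.45 rad (measured radius 178 mm, as specified); arm is clear.

```bash
python3 -c "
from plant import bot
print(bot.close_job())"
```

```text
the job is handed in; nothing more can be done
None
```

The strongbox is open and the job is handed in at about 46 s of the 72 s allowed; no verdict was reported.

- **Wheels:** The left went from 2 to 4 in two clicks and the right from 4 to 5 in one. The middle started stuck half-way between 5 and 1, so I nudged it to 1 and then clicked it to 2. Close wrist pictures read 4, 2, 5 before and after the first latch slide. I took no close-up after that.
- **Latch:** I slid it about 12 mm. The first push showed no stop, so I pushed again and felt a hard stop (force rising to about 16 N with no further movement).
- **Lid:** I raised it with a fingertip and had to back off once to turn the wrist half a turn because the last joint reached its limit. The force sensor showed almost nothing during the lift, less than the expected 4 N. The pictures show the lid standing open, and measuring its lip from two views gives about 1.45 rad at 178 mm from the hinge, which matches the text.
- **Torch, stone and arm:** In the last pictures the torch and the viewing stone look to be where they were, judged by eye. The arm is clear of everything, reading about 1 N, which is sensor noise.

To keep the gripper body off the lid I leaned the hand about 64–66 degrees from vertical at the wheels and 56 at the latch, more than the 40 to 50 suggested.

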